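# Reposition the clamped hook and hang the draining basket

### The arm

A 6-joint arm with a two-finger parallel gripper is mounted at the origin on a cart in front of the work surface, level with it; the furniture and walls round the work are solid. World frame = base frame: x ahead of the robot, y to its left, z up, the work surface at z = 0. Lengths are in m, angles in rad, forces in N, time in s.
With the tool pointing down it reaches from about 0.35 to 0.775 m from the base axis. Payload 7.3 kg.
Tool frame: the origin (TCP) lies midway between the tips of the shut fingers; the grasp point (between the pads) lies 19 mm behind it; z points along the fingers, y is the line along which they close (so a half turn about z gives the same grasp; the last joint's range is limited). The gripper opens to 92 mm and grips with 3 to 60 N. Pads are 19 mm wide; open, the fingers measure 130 mm over their backs; the gripper's body (75 mm by 190 mm) begins 47 mm behind the grasp point.
Start: joints at [1.199, 0.342, 1.524, -0, 1.275, -0.146], TCP at [0.118, 0.512, 0.187] pointing down, gripper open.
Joint ranges: [-2.53, 2.53], [-0.77, 2.02], [0.04, 2.7], [-1, 4.14], [0.28, 2.66], [-3.11, 3.11]. Speed limits (rad/s): [2.57, 2.57, 3.14, 3.14, 3.14, 3.14].

### API

Orientations are given as a rotation vector (axis times angle).
In Python, from workcell import manip gives the robot as it stands.
- The arm moves only by the tool nudge_tcp, called after "Call:" in YAML: its name, and indented under it one key for each argument. Schema: {"type":"object","properties":{"rows":{"type":"array","items":{"type":"array","items":{"type":"array","items":{"type":"number"},"minItems":7,"maxItems":7},"minItems":1,"maxItems":20},"minItems":1,"maxItems":1},"grip_n":{"type":"number"},"only":{"type":"string"},"quiet":{"type":"boolean"},"lines":{"type":"string"}},"required":["rows"],"additionalProperties":false}. rows is a list that holds a single list of rows (three levels of brackets), with 1 to 20 rows, each of 7 numbers: dx, dy, dz in units of 25 mm, then a rotation vector rx, ry, rz in units of 0.05 rad, then the finger opening in m; each row shifts and turns the commanded pose from where the row before left it, along the tool's axes as they then stand; what a row does not reach is not made up. A row lasts 1/10 s, in which the tool goes at most 0.05 m and 0.15 rad, less where a joint would pass 70% of its speed; a pose out of reach is approached as far as the arm can. The fingers move at their own pace and stop on an object; grip_n is the grip in N (left out, the last holds). Time passes only in rows, so rows that do not move let the fingers close. The tool returns the time, the measured TCP pose, the force, the opening and the grip force at its end. only (a regular expression) keeps the lines of the reply that match it, lines (a string "A,B") keeps lines A to B, and quiet returns only ok. Input that does not fit is refused with a message, and nothing moves.
- manip.state(): the state, without advancing time (a new reading comes with each control period).
- manip.camera(name): name is "side" or "top"; returns the picture (384x512x3 uint8, blue, green, red); there is no depth.
- manip.camera_params(name): a dict with "mtx" (3x3 intrinsics, pixels), "extrinsics" (4x4, takes a point from camera to world coordinates). Camera axes: x right, y up, looking along -z (the intrinsics and any distortion apply to the point x, -y, -z); pixel columns grow to the right and rows downward; lengths in m; the calibration is good to about 2 mm. A picture is of the moment at which its call begins. camera_params takes no time and is no camera call.
- manip.sign_off(): hands the job in; it is judged then, once.
The state is a dict: "time_s": time; "joint_positions": joint angles; "qvel": joint speeds; "joint_efforts": joint torques, N m; "eef_pos": TCP position; "tcp_rot": TCP orientation; "ft_force": force on the tool from outside, world axes, zero at the start; "moment": the same for the moment, N m; "gripper_width": finger opening in m; "gripper_force": force on a finger pad.
Only numpy, scipy, OpenCV 4.12 (cv2) and the standard library are available. Lean on these libraries where they do the work, as an engineer would, in place of code of your own. Each camera call takes 0.05 s, during which the arm holds its last target. There are 200 camera calls.

### The job

Hang the rinsed wire basket up to drain: loosen the clamp knob on the rail carriage, slide the carriage until its two-prong hook is centred over the white drip tray, and tighten the knob fully again. Then hang the basket by its handle on both prongs of the hook, upright and let go, without tipping it on the way or disturbing the timer, beaker and blue case.

Things in the scene. Friction and masses are not known exactly. Their poses are not given: they have to be found in the camera images.
- stand: fixed draining stand: two aluminium end frames 160 mm tall, 340 mm apart along the stand's y axis, joined by a square 18 mm steel rail along y at height 135 mm and a low foot beam; end feet reach 105 mm forward (-x, toward the robot) and 35 mm back. Origin on the bench midway between the end frames, under the rail; z up
- carriage (a joint): position of the aluminium carriage (50 x 76 x 44 mm, top 165 mm above the bench) along the rail, m: 0 is midway, grows toward the stand's +y, stops at -0.11 and 0.11. Loosened it slides with about 2 N plus 8 N per m/s; clamped fully tight it holds against about 25 N
- clamp_knob (a joint): angle of the clamp knob on top of the carriage, rad: 0 is fully tight (stop), grows counterclockwise seen from above to the stop at 0.9. The carriage is free above about 0.4; friction about 0.12 to 0.2 N m, it stays where it is left
- knob_grip (a point): centre of the knob's black plastic grip bar: 60 mm long along this point's x axis, 16 mm thick along y, 30 mm high (about 178 to 208 mm above the bench; this point at 195 mm). Turn axis vertical through this point (z up), above the rail. Fully tight, the bar lies 0.42 rad clockwise from the stand's x axis. Carriage top 30 mm below
- hook_seat (a point): on the carriage, turned like the stand: midway between the two hook prongs, where the handle wire's centre hangs (190 mm above the bench), 70 mm in front (-x) of the knob axis. Prongs: 7 mm steel bars along x at y = -28 and +28 mm, each a V open to the top: dip here, 19 mm higher at the tip 20 mm in front, 13 mm higher 24 mm behind. They pass between handle and rim: bring it on from the front
- tray: white plastic drip tray, fixed on the bench in front of the rail near one end of it (left or right), 100 x 124 x 18 mm (x, y, z), wall 3 mm; origin under its centre; turned like the stand
- tray_centre (a point): centre of the drip tray at the height of its rim (18 mm); it lies right below the hook seat when the carriage is centred over the tray
- basket: loose steel wire basket, about 0.18 to 0.36 kg, 54 x 92 x 55 mm (x, y, z), with a rigid bail handle: 6 mm wire that rises from the middle of the two short sides and runs straight along the basket's y axis, centre 125 mm above the basket's underside. Origin at the centre of the underside; z up
- basket_grip (a point): centre of the handle, 125 mm above the basket's underside: black grip sleeve 14 mm in diameter and 30 mm long along the basket's y axis; bare wire (for the prongs) from 15 to 38 mm either side. The axes are the basket's
- timer: bystander: white bench timer, 62 x 62 x 16 mm, loose, in front of the rail near the end that has no tray; origin under its centre
- beaker: bystander: small glass beaker, 45 mm wide, 60 mm tall, loose, near the basket; origin under its centre
- syringe_case: bystander: dark blue flat case, 30 x 165 x 17 mm (x, y, z), loose, behind the basket; origin under its centre

How it is judged:
On the way, in this order (a step that is already met when the one before it is completed fails the run):
1. the clamp knob is loosened (past 0.4 rad) (value of joint clamp_knob above 0.4 rad), for 0.1 s.
2. the hook stands over the tray (within 15 mm along the rail) and the knob is tight again (y of hook_seat in the frame of tray_centre between -0.015 and 0.015 m and value of joint clamp_knob below 0.12 rad), for 0.2 s.
At the end, for the whole second after the job is handed in: The knob is tight (below 0.12 rad) with the hook within 15 mm of the tray's centre along the rail; the basket hangs at rest by its handle on both prongs (handle centre within 18 mm of the hook seat, handle along the rail within 0.25 rad, upright within 0.2 rad), carried by the hook (all of step 2 and distance between basket_grip and hook_seat below 0.018 m and angle between the y axis of basket and the y axis of stand, either way round below 0.25 rad and angle between basket's own z axis and vertical below 0.2 rad and contact force between basket and stand above 1 N and linear speed of basket below 0.05 m/s); the robot touches nothing.
It fails at once if the basket is tipped by more than 0.7 rad (angle between basket's own z axis and vertical above 0.7 rad).
It fails at once if the timer is moved by more than 25 mm (distance of timer from where it was at the start of the episode above 0.025 m).
It fails at once if the beaker is moved by more than 25 mm (distance of beaker from where it was at the start of the episode above 0.025 m).
It fails at once if the blue case is moved by more than 25 mm (distance of syringe_case from where it was at the start of the episode above 0.025 m).
It also fails if it takes over 67 s, if anything falls off the work surface, if the arm or the gripper's body presses on something with over 40 N, if the wrist force passes 120 N, or if a joint passes its speed limit or range.

## Working session

There is one attempt and no reset: what is moved stays moved. The work goes in short steps, Python scripts to look and compute and a tool call to move; the robot and the scene stay as the last step left them, time stands still between calls to the robot, and variables do not carry over. Pictures are saved under pics/ and viewed, at most 10 in all, crops included, and the job is handed in when it is done.

```bash
ls; mkdir -p pics
```

Create h.py:
```python
import numpy as np, cv2
from workcell import manip
def grab(n,f=None):
    im=np.array(manip.camera(n))
    if f: cv2.imwrite('pics/'+f,im)
    return im
def ray(n,u,v):
    p=manip.camera_params(n);K=np.array(p['mtx']);T=np.array(p['extrinsics'])
    d=np.linalg.inv(K)@[u,v,1];d=np.array([d[0],-d[1],-d[2]])
    return T[:3,3],T[:3,:3]@d
def onz(n,u,v,z):
    o,d=ray(n,u,v);return o+d*(z-o[2])/d[2]
def proj(n,P):
    p=manip.camera_params(n);K=np.array(p['mtx']);T=np.array(p['extrinsics'])
    q=T[:3,:3].T@(np.array(P)-T[:3,3]);q=K@[q[0],-q[1],-q[2]];return q[:2]/q[2]
```

Run:
```python
from h import *
for n in('top','side'):
    grab(n,n+'0.png');p=manip.camera_params(n);print(n,p.keys(),np.round(p['mtx'],1),np.round(p['extrinsics'],3))
print(manip.state())
```

```text
pics
workcell.py
top dict_keys(['mtx', 'extrinsics']) [[470.6   0.  253. ]
 [  0.  470.6 188.9]
 [  0.    0.    1. ]] [[-0.006  0.997 -0.08   0.386]
 [-1.    -0.004  0.019  0.105]
 [ 0.019  0.08   0.997  1.431]
 [ 0.     0.     0.     1.   ]]
side dict_keys(['mtx', 'extrinsics']) [[483.3   0.  250.1]
 [  0.  483.3 188.7]
 [  0.    0.    1. ]] [[ 0.828  0.356 -0.433 -0.096]
 [-0.561  0.541 -0.626 -0.729]
 [ 0.011  0.762  0.648  0.994]
 [ 0.     0.     0.     1.   ]]
{'time_s': 0.1, 'joint_positions': array([ 1.19899158e+00,  3.42631543e-01,  1.52491200e+00,  2.01085195e-05,
        1.27540428e+00, -1.45989634e-01]), 'qvel': array([ 3.23682884e-04, -7.25861610e-04, -1.53635543e-03, -2.22112348e-04,
       -5.43913248e-04,  8.37353625e-05]), 'joint_efforts': array([ 2.16219378e-03, -4.32011318e+01, -2.44696623e+01,  7.21578137e-02,
        5.26142085e-02, -3.24931693e-05]), 'eef_pos': array([0.1173628 , 0.51129081, 0.18672897]), 'tcp_rot': array([-3.53924274e-01, -3.12122431e+00,  2.04977561e-03]), 'ft_force': array([0.37890004, 0.06656828, 0.5799401 ]), 'moment': array([ 0.00223305, -0.03355373,  0.00813365]), 'gripper_force': 0.0, 'gripper_width': 0.09172767128288516}
```

View pics/top0.png

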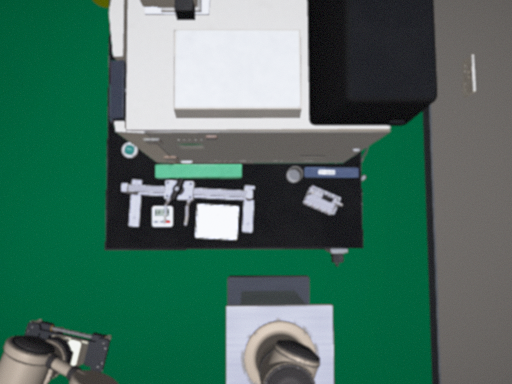

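View pics/side0.png

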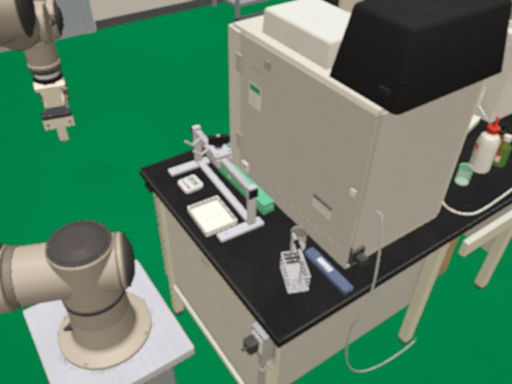

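The top view shows the stand's rail from about (125,187) to (252,192), the tray at (217,222), the timer at (161,215), the basket at (322,200), the beaker at (294,173) and the case at (330,172). The side view shows the carriage near (203,150), the tray at (212,216) and the basket at (294,270). Next I'll enlarge both.

Run:
```python
from h import *
t=cv2.imread('pics/top0.png');s=cv2.imread('pics/side0.png')
a=cv2.resize(t[155:245,110:260],None,fx=5,fy=5,interpolation=cv2.INTER_CUBIC)
cv2.imwrite('pics/a.png',a)
b=cv2.resize(s[120:300,160:360],None,fx=3.3,fy=3.3,interpolation=cv2.INTER_CUBIC)
cv2.imwrite('pics/b.png',b)
c=cv2.resize(t[160:225,280:370],None,fx=8,fy=8,interpolation=cv2.INTER_CUBIC)
cv2.imwrite('pics/c.png',c)
```

```text
(no output)
```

View pics/a.png

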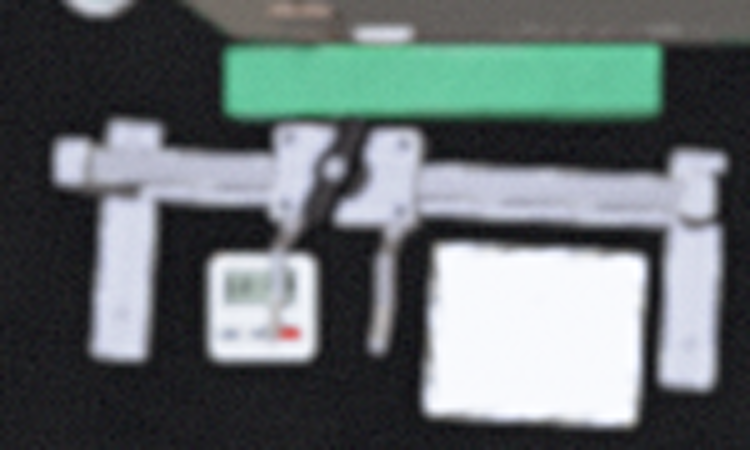

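View pics/b.png

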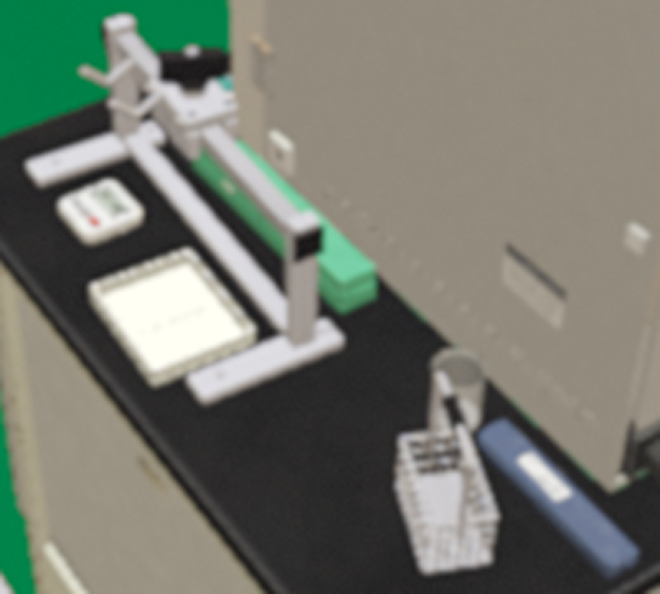

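View pics/c.png

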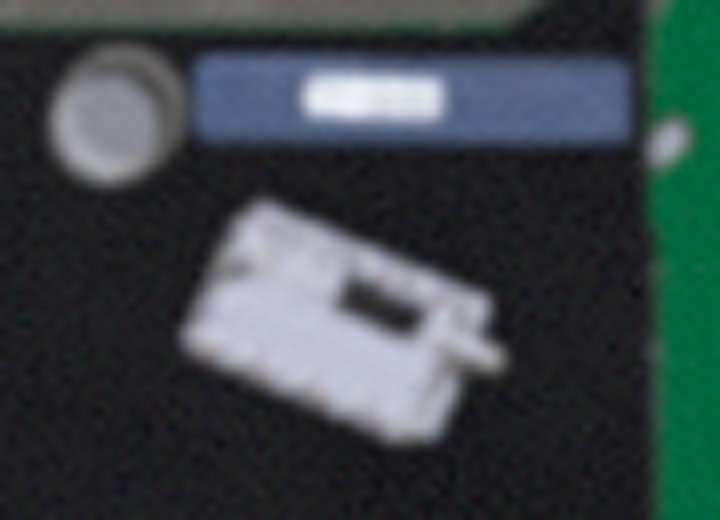

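The crops show:
- **Knob:** centre at top pixel (177,188.6), with its bar tilted clockwise.
- **Hook:** prongs over the timer.
- **Tray:** centre at about (217,222).
- **Basket:** black sleeve at top (328,198) and side (298,243.6).

I'll measure these with masks next.

Create m.py:
```python
from h import *
def blob(im,x0,y0,x1,y1,f):
    m=np.zeros(im.shape[:2],np.uint8);m[y0:y1,x0:x1]=f(im[y0:y1,x0:x1].astype(int))*255
    c=max(cv2.findContours(m,cv2.RETR_EXTERNAL,cv2.CHAIN_APPROX_NONE)[0],key=cv2.contourArea)
    ys,xs=np.nonzero(cv2.drawContours(np.zeros_like(m),[c],-1,255,-1)&m);return np.array([xs,ys],float).T,c
def pca(P,z,n='top'):
    W=np.array([onz(n,u,v,z)[:2] for u,v in P]);c=W.mean(0);_,s,V=np.linalg.svd(W-c,full_matrices=False)
    return c,np.arctan2(V[0,1],V[0,0]),s*np.sqrt(12/len(W))
```

Run:
```python
from m import *
t=cv2.imread('pics/top0.png');s=cv2.imread('pics/side0.png')
P,c=blob(t,190,200,243,245,lambda a:a.min(2)>225); print('tray',pca(P,.012),P.mean(0))
r=cv2.minAreaRect(c);print(r,onz('top',*r[0],.018))
P,c=blob(t,155,200,172,225,lambda a:a.min(2)>150); print('timer',pca(P,.016))
# rail rows: centre col-wise
for u in (145,152,200,215,235):
    col=t[175:205,u].min(1);i=np.nonzero(col>120)[0]+175;print('rail',u,i.min(),i.max(),onz('top',u,i.mean(),.144)[:2])
P,c=blob(t,168,176,188,200,lambda a:a.max(2)<90); 
k=P
print('knob',P.mean(0),len(P),pca(P,.208))
print('knob screw ctr',onz('top',177.2,188.6,.21))
P,c=blob(t,320,193,336,203,lambda a:a.max(2)<110); print('sleeve',P.mean(0),len(P),pca(P,.13))
st=P.mean(0)
P2,c=blob(s,290,232,304,254,lambda a:a.max(2)<75); print('sleeve side',P2.mean(0),len(P2),P2.min(0),P2.max(0))
P=onz('top',*st,.128);print(P,proj('side',P))
P,c=blob(t,280,160,350,220,lambda a:(a.min(2)>120));print('basket',cv2.minAreaRect(c),pca(P,.055))
P,c=blob(t,300,160,365,182,lambda a:(a[...,0]>a[...,2]+20));print('case',pca(P,.017))
print('beaker',[onz('top',280+a/8,160+b/8,z) for a,b,z in((108,125,0.),(120,110,.06))])
print('cab',onz('top',260,163.5,0),onz('top',180,160,0)); print('green near',onz('top',200,178,.03))
print('prongtip',onz('top',110+376/5,155+350/5,.209),onz('top',110+272/5,155+340/5,.209))
```

```text
tray (array([0.40297188, 0.18751007]), np.float64(-1.6291503834467846), array([0.11995881, 0.09577935])) [216.67658575 221.45888802]
((216.62844848632812, 221.43142700195312), (40.04996871948242, 31.96007537841797), 2.862405300140381) [0.40294193 0.18732078 0.018     ]
timer (array([0.4231964 , 0.34786487]), np.float64(3.0673229565978053), array([0.05762481, 0.05051006]))
rail 145 185 194 [0.48959137 0.37542196]
rail 152 186 195 [0.4867679  0.35634536]
rail 200 188 204 [0.47567581 0.22544766]
rail 215 189 204 [0.47515664 0.18447574]
rail 235 190 199 [0.47478235 0.12977153]
knob [177.79069767 188.4496124 ] 129 (array([0.48685155, 0.2771264 ]), np.float64(2.7441415891525307), array([0.06373493, 0.02079136]))
knob screw ctr [0.48628149 0.27837936 0.21      ]
sleeve [327.23076923 198.1025641 ] 39 (array([ 0.46454799, -0.12594329]), np.float64(1.1105480869708066), array([0.02678826, 0.01103777]))
sleeve side [296.85714286 244.        ] 21 [295. 241.] [299. 247.]
[ 0.46466712 -0.12629926  0.128     ] [297.61889596 243.51352644]
basket ((323.0603332519531, 200.52586364746094), (36.50319290161133, 20.089885711669922), 23.198591232299805) (array([ 0.4629951 , -0.12252777]), np.float64(-1.9550361664828124), array([0.10045248, 0.06037486]))
case (array([ 0.55082648, -0.15922139]), np.float64(-1.5896092603984044), array([0.1733873 , 0.03644703]))
beaker [array([ 0.54178632, -0.04670327,  0.        ]), array([ 0.5407892 , -0.04481224,  0.06      ])]
cab [0.57954118 0.05567477 0.        ] [0.5911304  0.30024959 0.        ]
green near [0.53246207 0.23625327 0.03      ]
prongtip [0.39197901 0.25726126 0.209     ] [0.39743522 0.31083204 0.209     ]
```

Create d.py:
```python
import sys,numpy as np
from scipy.spatial.transform import Rotation as R
from workcell import manip
# usage: d.py x y z angle_of_tool_y : tool-axis shift (before turning) and turn remaining (tool pointing down)
x,y,z,a=map(float,sys.argv[1:5]);s=manip.state();T=R.from_rotvec(s['tcp_rot'])
d=T.inv().apply(np.array([x,y,z])-s['eef_pos'])
c,n=np.cos(a),np.sin(a);G=R.from_matrix(np.array([[-n,c,0],[c,n,0],[0,0,-1]]).T if 0 else np.column_stack([[-n*-1*-1,c,0],[c,n,0],[0,0,-1]]))
print('shift',np.round(d,4),'turn',np.round((T.inv()*G).as_rotvec(),4),'t',s['time_s'],'joints',np.round(s['joint_positions'],2))
```

```bash
sed -i 's/^c,n=.*/c,n=np.cos(a),np.sin(a);G=R.from_matrix(np.column_stack([[-n,c,0],[c,n,0],[0,0,-1]]))/' d.py
python3 d.py .4845 .278 .26 1.12
```

```text
shift [-0.41   -0.1453 -0.0732] turn [-1.40e-03 -1.00e-04  2.25e-01] t 0.1 joints [ 1.2   0.34  1.52  0.    1.28 -0.15]
```
x axis check: z down = x × y: x=(-n,c), y=(c,n): cross z = -n*n - c*c = -1 ✓.

Units first: shifts go in units of 25 mm and turns go in units of 0.05 rad. So -0.037 m is -1.48, -0.036 m is -1.44, 0.113 rad is 2.26.

Call:
nudge_tcp:
  rows:
    - [[0,0,-1.44,0,0,0,0.05],[0,0,-1.48,0,0,0,0.05],[-1.36,-0.48,0,0,0,0,0.05],[-1.36,-0.48,0,0,0,0,0.05],[-1.36,-0.48,0,0,0,0,0.05],[-1.36,-0.48,0,0,0,0,0.05],[-1.36,-0.48,0,0,0,0,0.05],[-1.36,-0.48,0,0,0,0,0.05],[-1.36,-0.48,0,0,0,0,0.05],[-1.36,-0.48,0,0,0,0,0.05],[-1.36,-0.48,0,0,0,0,0.05],[-1.36,-0.48,0,0,0,0,0.05],[-1.36,-0.48,0,0,0,0,0.05],[-1.36,-0.48,0,0,0,0,0.05],[0,0,0,0,0,2.24,0.05],[0,0,0,0,0,2.26,0.05],[0,0,0,0,0,0,0.05]]

```text
time_s: 1.8
eef_pos: [0.483, 0.2796, 0.2597]
tcp_rot: [-0.705, -3.061, 0.001]
ft_force: [0.5, 0.4, 0.9]
gripper_width: 0.0495
gripper_force: 0.0
```

```bash
python3 d.py .4845 .278 .18 1.12
```

Run:
```python
from h import *
t=grab('top','t1.png');s=grab('side','s1.png')
cv2.imwrite('pics/v1.png',cv2.resize(s[100:200,150:290],None,fx=5.5,fy=5.5,interpolation=cv2.INTER_CUBIC))
for z in (.178,.208):print(proj('side',[.4845,.278,z]))
```

```text
shift [-0.0021 -0.0007  0.0797] turn [-0.0008 -0.0008 -0.0017] t 1.8 joints [ 0.39  0.36  1.3   0.    1.49 -0.73]
[218.01540421 144.17253336]
[217.68687942 135.614318  ]
```

View pics/v1.png

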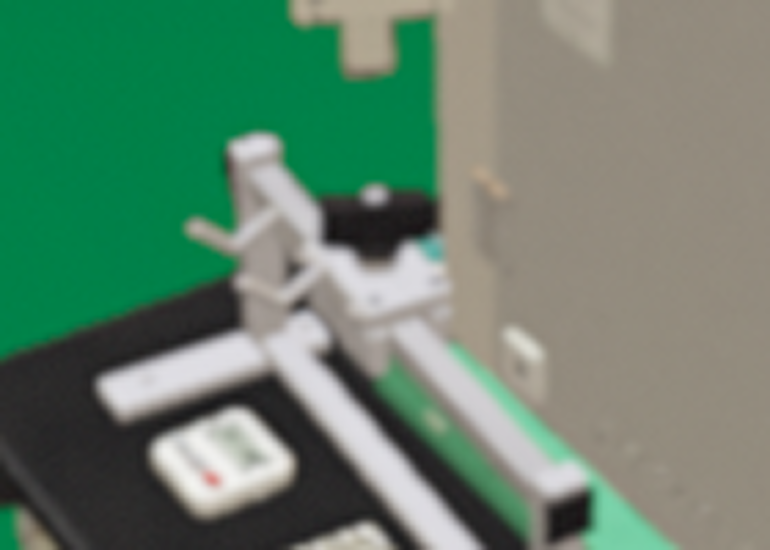

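The knob's screw is at side pixel (218.2,135.5), which matches the predicted (217.7,135.6), and the fingers are above it. I'll descend and grip.

In the tool's units: 0.02 m is 0.8, -0.002 m is -0.08.

Call:
nudge_tcp:
  rows:
    - [[-0.08,-0.028,0.8,0,0,0,0.05],[0,0,0.8,0,0,0,0.05],[0,0,0.8,0,0,0,0.05],[0,0,0.8,0,0,0,0.05],[0,0,0,0,0,0,0.03],[0,0,0,0,0,0,0.01],[0,0,0,0,0,0,0.01],[0,0,0,0,0,0,0.01],[0,0,0,0,0,0,0.01],[0,0,0,0,0,0,0.01]]
  grip_n: 30

```text
time_s: 2.9
eef_pos: [0.4846, 0.2786, 0.1808]
tcp_rot: [0.702, 3.062, 0.001]
ft_force: [-0.1, -0.4, -0.1]
gripper_width: 0.0112
gripper_force: 0.0
```

```bash
python3 d.py .4845 .278 .18 1.12
```

```text
shift [-0.0002 -0.0006  0.0008] turn [0.0007 0.0005 0.0002] t 2.9 joints [ 0.38  0.41  1.44  0.    1.29 -0.74]
```

Run:
```python
from h import *
t=grab('top','t2.png');s=grab('side','s2.png');print(manip.state()['gripper_width'],manip.state()['gripper_force'])
a=cv2.resize(s[100:180,170:270],None,fx=6,fy=6,interpolation=cv2.INTER_CUBIC)
cv2.imwrite('pics/v2.png',a)
```

```text
0.010005925858424022 0.0
```

View pics/v2.png

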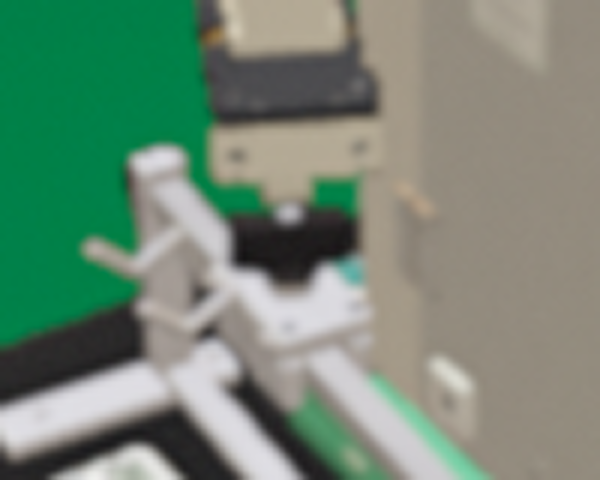

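The fingers closed to 10 mm without touching anything. In the picture their tips end at about side (218,134), behind the knob. I'll compare the projected TCP with where the tips actually appear.

Run:
```python
from h import *
print('start',proj('side',[.1174,.5113,.1867]),proj('top',[.1174,.5113,.1867]))
print('hover',proj('side',[.483,.2796,.2597]),'now',proj('side',[.4846,.2786,.1808]),proj('top',[.4846,.2786,.1808]))
s0=cv2.imread('pics/side0.png');t0=cv2.imread('pics/top0.png');t2=cv2.imread('pics/t2.png');s2=cv2.imread('pics/s2.png')
f=lambda a,w,h:cv2.resize(a,(w,h),interpolation=cv2.INTER_CUBIC)
a=f(s0[80:155,10:110],400,300);b=f(t0[310:384,10:110],400,296);b=cv2.copyMakeBorder(b,0,4,0,0,0)
c=f(t2[150:225,130:230],400,300);d=f(s2[90:165,170:270],400,300)
cv2.imwrite('pics/v3.png',np.vstack([np.hstack([a,b]),np.hstack([c,d])]))
```

```text
start [ 66.70637357 142.84418834] [ 86.64690931 332.67486573]
hover [216.34605252 120.19050006] now [217.90763911 143.27365916] [178.66951736 190.12037737]
```

View pics/v3.png

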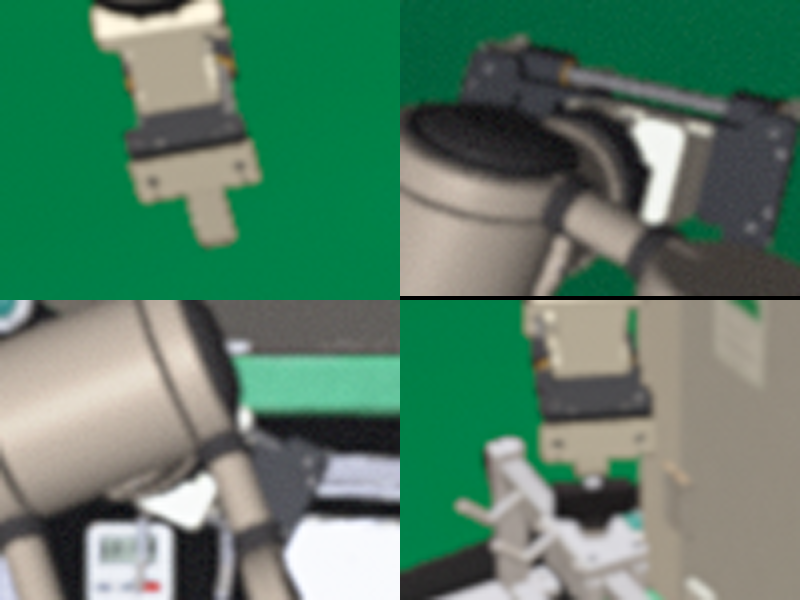

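Run:
```python
from h import *
for nm,p,a,off in(('start obs 63.7,140.5',[.1174,.5113,.1867],1.345,.065),('hover obs 217,113.6',[.483,.2796,.2597],1.12,.044),('now obs 218.5,~134',[.4846,.2786,.1808],1.12,.024)):
    for sgn in(-1,1):
        for dz in (0,.02,.04):
            q=np.array(p)+sgn*off*np.array([np.cos(a),np.sin(a),0])+[0,0,dz];print(nm,sgn,dz,proj('side',q).round(1))
```

```text
start obs 63.7,140.5 -1 0 [ 68.9 155.4]
start obs 63.7,140.5 -1 0.02 [ 67.2 149.6]
start obs 63.7,140.5 -1 0.04 [ 65.5 143.6]
start obs 63.7,140.5 1 0 [ 64.7 131. ]
start obs 63.7,140.5 1 0.02 [ 63.1 125.4]
start obs 63.7,140.5 1 0.04 [ 61.4 119.6]
hover obs 217,113.6 -1 0 [217.8 128.8]
hover obs 217,113.6 -1 0.02 [217.6 122.6]
hover obs 217,113.6 -1 0.04 [217.3 116.3]
hover obs 217,113.6 1 0 [214.9 112. ]
hover obs 217,113.6 1 0.02 [214.7 105.9]
hover obs 217,113.6 1 0.04 [214.4  99.8]
now obs 218.5,~134 -1 0 [218.7 148. ]
now obs 218.5,~134 -1 0.02 [218.5 142.3]
now obs 218.5,~134 -1 0.04 [218.3 136.5]
now obs 218.5,~134 1 0 [217.1 138.6]
now obs 218.5,~134 1 0.02 [216.9 133. ]
now obs 218.5,~134 1 0.04 [216.7 127.2]
```

The tips show consistently about 49 mm higher than the reported TCP: 50, 49 and 48 mm at the three poses. That agrees with the empty grip above the knob. I'll treat the true tip z as reported z + 0.049 and descend while watching the force.

Call:
nudge_tcp:
  rows:
    - [[0,0,0,0,0,0,0.05],[0,0,0,0,0,0,0.05],[0,0,0,0,0,0,0.05],[0,0,0,0,0,0,0.05],[0,-0.02,0.4,0,0,0,0.05],[0,0,0.4,0,0,0,0.05],[0,0,0.32,0,0,0,0.05],[0,0,0,0,0,0,0.05]]

```text
time_s: 3.8
eef_pos: [0.4832, 0.2776, 0.1504]
tcp_rot: [-0.702, -3.059, 0.003]
ft_force: [-0.3, -0.9, 0.0]
gripper_width: 0.05
gripper_force: 0.0
```

Run:
```python
from h import *
s=grab('side','s3.png');st=manip.state();print(st['ft_force'])
```

```text
[ 0.07006601  0.21608768 -0.4485244 ]
```

Call:
nudge_tcp:
  rows:
    - [[0,0,0.28,0,0,0,0.05],[0,0,0.28,0,0,0,0.05],[0,0,0.24,0,0,0,0.05],[0,0,0,0,0,0,0.01],[0,0,0,0,0,0,0.01],[0,0,0,0,0,0,0.01],[0,0,0,0,0,0,0.01],[0,0,0,0,0,0,0.01],[0,0,0,0,0,0,0.01],[0,0,0,0,0,0,0.01]]

```text
time_s: 4.85
eef_pos: [0.4854, 0.2803, 0.1325]
tcp_rot: [0.702, 3.06, 0.007]
ft_force: [4.8, 9.1, -6.7]
gripper_width: 0.0302
gripper_force: 30.0
```

A force of 9 N toward tool +y at an opening of 30 mm means only the +y finger is on the bar, so the bar sits about 7 mm to +y of the tool. I'll reopen, shift 7 mm and close again.

In the tool's units: 0.007 m is 0.28.

Call:
nudge_tcp:
  rows:
    - [[0,0,0,0,0,0,0.05],[0,0,0,0,0,0,0.05],[0,0,0,0,0,0,0.05],[0,0.28,0,0,0,0,0.05],[0,0,0,0,0,0,0.05]]
  grip_n: 10

```text
time_s: 5.35
eef_pos: [0.4877, 0.2849, 0.1325]
tcp_rot: [0.702, 3.062, 0.001]
ft_force: [0.6, 0.1, -0.3]
gripper_width: 0.05
gripper_force: 0.0
```

Call:
nudge_tcp:
  rows:
    - [[0,0,0,0,0,0,0.02],[0,0,0,0,0,0,0.01],[0,0,0,0,0,0,0.01],[0,0,0,0,0,0,0.01],[0,0,0,0,0,0,0.01],[0,0,0,0,0,0,0.01],[0,0,0,0,0,0,0.01]]

```text
time_s: 6.05
eef_pos: [0.4853, 0.2811, 0.132]
tcp_rot: [-0.702, -3.059, 0.011]
ft_force: [-6.0, -11.4, 4.9]
gripper_width: 0.0312
gripper_force: 10.0
```

Both closings settle around the same spot, (0.485,0.281), at 30 mm. So the tips are gripping the round hub below the bar. I'll recentre there, raise 10 mm and close again.

Call:
nudge_tcp:
  rows:
    - [[0,0,0,0,0,0,0.05],[0,0,0,0,0,0,0.05],[0,0,0,0,0,0,0.05],[0,-0.16,-0.4,0,0,0,0.05],[0,0,0,0,0,0,0.05]]
  grip_n: 10

```text
time_s: 6.55
eef_pos: [0.4862, 0.2809, 0.1439]
tcp_rot: [0.702, 3.06, 0.002]
ft_force: [-0.3, 0.0, 0.7]
gripper_width: 0.0496
gripper_force: 0.0
```

Call:
nudge_tcp:
  rows:
    - [[0,0,0,0,0,0,0.02],[0,0,0,0,0,0,0.01],[0,0,0,0,0,0,0.01],[0,0,0,0,0,0,0.01],[0,0,0,0,0,0,0.01],[0,0,0,0,0,0,0.01],[0,0,0,0,0,0,0.01]]

```text
time_s: 7.25
eef_pos: [0.4855, 0.2808, 0.1422]
tcp_rot: [-0.702, -3.062, -0.0]
ft_force: [0.6, 1.2, -1.7]
gripper_width: 0.0164
gripper_force: 10.0
```

The bar is gripped at 16.4 mm. Now I'll loosen it, counterclockwise by 0.6 rad.

Call:
nudge_tcp:
  rows:
    - [[0,0,0,0,0,0,0.01],[0,0,0,0,0,0,0.01],[0,0,0,0,0,-2,0.01],[0,0,0,0,0,-2,0.01],[0,0,0,0,0,-2,0.01],[0,0,0,0,0,-2,0.01],[0,0,0,0,0,-2,0.01],[0,0,0,0,0,-2,0.01],[0,0,0,0,0,-1,0.01],[0,0,0,0,0,0,0.01],[0,0,0,0,0,0,0.01]]
  grip_n: 30

```text
time_s: 8.35
eef_pos: [0.4854, 0.2803, 0.1422]
tcp_rot: [0.31, -3.126, 0.001]
ft_force: [1.2, -1.3, -0.8]
gripper_width: 0.0157
gripper_force: 29.8
```

```bash
python3 -c "
from workcell import manip;s=manip.state();print(s['moment'],s['tcp_rot'])"; python3 d.py .4803 .1866 .1422 1.77
```

```text
[-0.19248799 -0.03226852  0.14050694] [ 3.10070543e-01 -3.12578502e+00  1.00655192e-03]
shift [ 0.0234 -0.0909  0.    ] turn [-0.0006 -0.0005 -0.0015] t 8.35 joints [ 0.39  0.45  1.49 -0.    1.2  -1.38]
```

Call:
nudge_tcp:
  rows:
    - [[0.092,-0.364,0,0,0,0,0.01],[0.092,-0.364,0,0,0,0,0.01],[0.092,-0.364,0,0,0,0,0.01],[0.092,-0.364,0,0,0,0,0.01],[0.092,-0.364,0,0,0,0,0.01],[0.092,-0.364,0,0,0,0,0.01],[0.092,-0.364,0,0,0,0,0.01],[0.092,-0.364,0,0,0,0,0.01],[0.092,-0.364,0,0,0,0,0.01],[0.096,-0.364,0,0,0,0,0.01],[0,0,0,0,0,0,0.01],[0,0,0,0,0,0,0.01]]

```text
time_s: 9.55
eef_pos: [0.4801, 0.1858, 0.1421]
tcp_rot: [0.311, -3.124, 0.002]
ft_force: [-5.9, -1.2, -1.3]
gripper_width: 0.0157
gripper_force: 29.8
```

```bash
python3 d.py .4803 .1866 .1422 1.12
```

Run:
```python
from h import *
grab('side','s4.png');grab('top','t4.png')
```

```text
shift [-0.0004  0.0008 -0.0001] turn [-0.0017 -0.0017  0.6494] t 9.55 joints [ 0.22  0.37  1.62 -0.    1.16 -1.55]
```

Call:
nudge_tcp:
  rows:
    - [[0,0,0,0,0,2,0.01],[0,0,0,0,0,2,0.01],[0,0,0,0,0,2,0.01],[0,0,0,0,0,2,0.01],[0,0,0,0,0,2,0.01],[0,0,0,0,0,2,0.01],[0,0,0,0,0,1.4,0.01],[0,0,0,0,0,0.8,0.01],[0,0,0,0,0,0,0.01],[0,0,0,0,0,0,0.01]]
  grip_n: 40

```text
time_s: 10.65
eef_pos: [0.4802, 0.1867, 0.1422]
tcp_rot: [-0.792, -3.039, 0.002]
ft_force: [-4.1, 1.2, -2.3]
gripper_width: 0.0156
gripper_force: 40.0
```

```bash
python3 -c "
from workcell import manip;s=manip.state();print(s['moment'],s['tcp_rot'])"; python3 d.py .4803 .1866 .1422 1.12
```

```text
[0.13600338 0.83623934 0.4436991 ] [-7.91509352e-01 -3.03914978e+00  1.53685695e-03]
shift [-0.0001 -0.     -0.    ] turn [-0.0012 -0.0008 -0.0588] t 10.65 joints [ 0.22  0.37  1.62 -0.    1.16 -0.84]
```

It's pressed on the stop (0.44 Nm). I'll release, raise and turn the tool toward the basket handle's direction.

In the tool's units: -0.03 m is -1.2, 0.146 rad is 2.92.

Call:
nudge_tcp:
  rows:
    - [[0,0,0,0,0,0,0.05],[0,0,0,0,0,0,0.05],[0,0,0,0,0,0,0.05],[0,0,0,0,0,0,0.05],[0,0,-1.2,0,0,0,0.05],[0,0,-1.2,0,0,0,0.05],[0,0,-1.2,0,0,0,0.05],[0,0,0,0,0,2.92,0.05],[0,0,0,0,0,2.92,0.05],[0,0,0,0,0,2.92,0.05],[0,0,0,0,0,2.92,0.05],[0,0,0,0,0,2.92,0.05],[0,0,0,0,0,2.92,0.05],[0,0,0,0,0,2.92,0.05],[0,0,0,0,0,2.92,0.05],[0,0,0,0,0,2.92,0.05],[0,0,0,0,0,2.92,0.05],[0,0,0,0,0,0,0.05]]

```text
time_s: 12.45
eef_pos: [0.4764, 0.1873, 0.2314]
tcp_rot: [-2.617, -1.73, 0.012]
ft_force: [-20.0, -2.1, 1.3]
gripper_width: 0.05
gripper_force: 0.0
```

```bash
python3 d.py .4646 -.1255 .23 -.4
```

```text
shift [-0.2924  0.1118  0.0018] turn [-0.008   0.0042 -0.0029] t 12.45 joints [0.22 0.29 1.47 0.   1.39 0.63]
```

The gripper body is leaning on the cabinet with 20 N, so I'll back away from it first.

Call:
nudge_tcp:
  rows:
    - [[-0.24,-0.56,0,0,0,0,0.05],[-0.4,-0.92,0,0,0,0,0.05],[0,0,0,0,0,0,0.05]]

```text
time_s: 12.75
eef_pos: [0.4386, 0.1867, 0.2327]
tcp_rot: [-2.618, -1.737, 0.0]
ft_force: [0.7, 0.1, 0.1]
gripper_width: 0.0502
gripper_force: 0.0
```

```bash
python3 d.py .4646 -.1255 .23 -.4
```

```text
shift [-0.2776  0.1453  0.0027] turn [-0.0004  0.      0.0008] t 12.75 joints [0.24 0.22 1.57 0.   1.35 0.64]
```

Units first: shifts go in units of 25 mm and turns go in units of 0.05 rad. So -0.031 m is -1.24, -0.03 m is -1.2.

Call:
nudge_tcp:
  rows:
    - [[-1.24,0.64,0,0,0,0,0.05],[-1.24,0.64,0,0,0,0,0.05],[-1.24,0.64,0,0,0,0,0.05],[-1.24,0.64,0,0,0,0,0.05],[-1.24,0.56,0,0,0,0,0.05],[-1.24,0.4,0,0,0,0,0.05],[-1.24,0.4,0,0,0,0,0.05],[-1.24,0.4,0,0,0,0,0.05],[-1.2,0.4,0,0,0,0,0.05],[0,0,0,0,0,0,0.05]]

```text
time_s: 13.75
eef_pos: [0.4414, -0.119, 0.2324]
tcp_rot: [2.621, 1.729, -0.0]
ft_force: [0.5, 0.4, -0.2]
gripper_width: 0.0501
gripper_force: 0.0
```

```bash
python3 d.py .4646 -.1255 .23 -.4
```

Run:
```python
from m import *
t0=cv2.imread('pics/top0.png');t=grab('top','t5.png')
for u in (265,280,310,325,340,345,350):
    g=t0[150:172,u].astype(int);print(u,g.sum(1)//3)
P,c=blob(t,190,176,240,200,lambda a:a.max(2)<90);print('knob',P.mean(0),len(P),pca(P,.208),P.min(0),P.max(0))
P,c=blob(t,190,200,243,245,lambda a:a.min(2)>225);print('tray',pca(P,.012))
cv2.imwrite('pics/v4.png',cv2.resize(t[150:250,180:360],None,fx=4.4,fy=4.4,interpolation=cv2.INTER_CUBIC))
```

```text
shift [0.0031 0.0239 0.0024] turn [ 0.0014  0.0012 -0.0041] t 13.75 joints [-0.43  0.18  1.62 -0.    1.34 -0.03]
265 [95 96 96 95 95 93 96 94 93 95 96 94 87 67 38 27 27 28 32 31 29 30]
280 [ 94  95  97  92  95  95  98  93  94  98 101 105  92  63  42  28  33  35
  31  29  37  27]
310 [ 96  96  94  96  89  84  93 100 100 100 110 106  89  69  37  27  56  93
 106 108 102 104]
325 [ 92  97  94  96  94  90  93  93  98  94  97  96  88  62  42  29  51  84
 123 177 229 236]
340 [ 96  92  95  96  96  93  99  92  96  94  95  97  82  58  32  34  45  76
  96 106 107 112]
345 [ 96  94  97  93  93  93  93  96  97  95  88  68  45  29  24  21  40  72
  97 104 110 108]
350 [ 93  93  97  94  96  93  93  82  60  35  29  27  31  24  33  21  42  71
  96 108 112 107]
knob [215.76842105 184.13157895] 380 (array([0.49770441, 0.17852838]), np.float64(-1.5656761728180995), array([0.13272731, 0.04760483])) [190. 178.] [239. 199.]
tray (array([0.40099643, 0.18571881]), np.float64(-1.521793033452328), array([0.11900674, 0.0957522 ]))
```

View pics/v4.png

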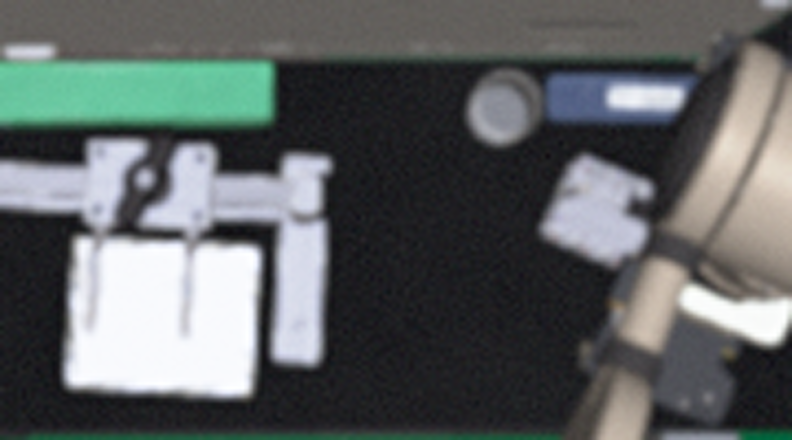

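The hook now sits over the tray: prong tips at about px (201,225) and (222.5,225.5), knob at (214,191.4). I'll check it numerically. The basket is untouched at crop (600,210).

Run:
```python
from m import *
y=np.array([.055,.9985]);x=np.array([.9985,-.055])
k=onz('top',214.1,191.4,.212)[:2]
tip=(onz('top',180+92/4.4,150+328/4.4,.209)[:2]+onz('top',180+185/4.4,150+335/4.4,.209)[:2])/2
tr=np.array([.4029,.1874])
print(k,tip,'dy knob',(k-tr)@y,'dy tip',(tip-tr)@y,'dx tip',(tip-tr)@x,'seat',tip+.02*x,k-.07*x)
print(onz('top',340,163,0),onz('top',265,163,0))
```

```text
[0.47841966 0.18262388] [0.39070801 0.18950766] dy knob -0.0006153717933288363 dy tip 0.0014339349877088346 dx tip -0.012289622892916813 seat [0.41067801 0.18840766] [0.40852466 0.18647388]
[ 0.58027613 -0.19044682  0.        ] [0.58103491 0.04032858 0.        ]
```

Call:
nudge_tcp:
  rows:
    - [[0.12,0.48,0.8,0,0,0,0.05],[0,0.48,1.2,0,0,0,0.05],[0,0,1.2,0,0,0,0.05],[0,0,1.2,0,0,0,0.05],[0,0,0.8,0,0,0,0.05],[0,0,0,0,0,0,0.05]]

```text
time_s: 14.4
eef_pos: [0.4629, -0.1203, 0.1]
tcp_rot: [-2.614, -1.735, 0.004]
ft_force: [-0.9, -0.4, 0.2]
gripper_width: 0.0501
gripper_force: 0.0
```

```bash
python3 d.py .4646 -.1255 .074 -.4
```

```text
shift [-0.0042  0.0037  0.026 ] turn [-0.0053 -0.0004  0.0011] t 14.4 joints [-0.41  0.36  1.77  0.    1.02 -0.02]
```

Call:
nudge_tcp:
  rows:
    - [[-0.16,0.14,0.32,0,0,0,0.05],[0,0,0.36,0,0,0,0.05],[0,0,0.36,0,0,0,0.05],[0,0,0,0,0,0,0.03],[0,0,0,0,0,0,0.02],[0,0,0,0,0,0,0.005],[0,0,0,0,0,0,0.005],[0,0,0,0,0,0,0.005],[0,0,0,0,0,0,0.005],[0,0,0,0,0,0,0.005]]
  grip_n: 8

```text
time_s: 15.4
eef_pos: [0.466, -0.127, 0.0765]
tcp_rot: [2.618, 1.736, 0.0]
ft_force: [-1.4, -0.3, 2.1]
gripper_width: 0.0134
gripper_force: 8.0
```

```bash
python3 d.py .4646 -.1255 .074 -.4
```

```text
shift [ 0.0008 -0.0018  0.0025] turn [ 0.0002 -0.0001 -0.0001] t 15.4 joints [-0.42  0.39  1.79  0.    0.96 -0.02]
```

It's gripped at 13.4 mm, but close to the fingertips. I'll reopen, go 8 mm lower, grip more firmly and lift slightly.

In the tool's units: 0.008 m is 0.32.

Call:
nudge_tcp:
  rows:
    - [[0,0,0,0,0,0,0.03],[0,0,0,0,0,0,0.03],[0,0,0.32,0,0,0,0.03],[0,0,0,0,0,0,0.03],[0,0,0,0,0,0,0.005],[0,0,0,0,0,0,0.005],[0,0,0,0,0,0,0.005],[0,0,0,0,0,0,0.005]]
  grip_n: 40

```text
time_s: 16.2
eef_pos: [0.4659, -0.127, 0.0683]
tcp_rot: [-2.618, -1.736, -0.0]
ft_force: [1.0, -0.7, -0.5]
gripper_width: 0.0124
gripper_force: 40.0
```

Call:
nudge_tcp:
  rows:
    - [[0,0,0,0,0,0,0.005],[0,0,-0.4,0,0,0,0.005],[0,0,-0.4,0,0,0,0.005],[0,0,0,0,0,0,0.005],[0,0,0,0,0,0,0.005]]

```text
time_s: 16.7
eef_pos: [0.4662, -0.1271, 0.0888]
tcp_rot: [2.618, 1.735, 0.001]
ft_force: [-0.7, 0.3, -3.4]
gripper_width: 0.0128
gripper_force: 40.0
```

```bash
python3 - <<'E'
from h import *
s=grab('side','s6.png');print(manip.state()['moment'])
cv2.imwrite('pics/v5.png',cv2.resize(s[190:310,240:400],None,fx=5,fy=5,interpolation=cv2.INTER_CUBIC))
E
```

```text
[-0.1092423   0.12826374 -0.02289578]
```

View pics/v5.png

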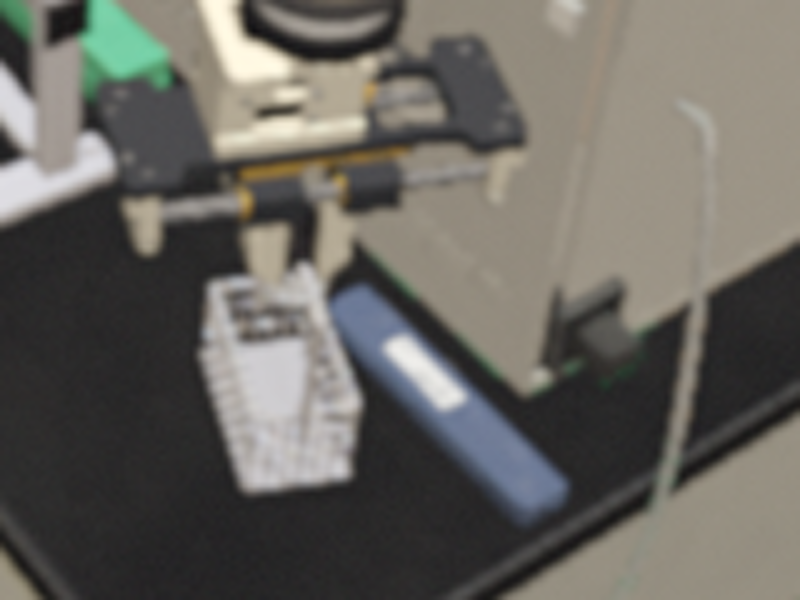

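The basket hangs from the fingers (tips near px (294,249)) with 3.4 N of lift, upright, and the case and beaker are undisturbed. The gripper body also has end brackets pointing down, at px (269.6,240) and (339.4,230). I'll work out their heights for clearance at the knob.

Run:
```python
from h import *
e=np.array([.4662,-.1271,.0888]);a=-.4;t=np.array([np.cos(a),np.sin(a),0]);n=np.array([-np.sin(a),np.cos(a),0])
for nm,u,v in(('brL',269.6,240),('brR',339.4,230),('tipL',294,249.6),('tipR',306,246)):
    o,d=ray('side',u,v);P=o+d*((e-o)@n)/(d@n);print(nm,'along',((P-e)@t).round(4),'dz',(P-e)[2].round(4))
t0=cv2.imread('pics/t5.png')
```

```text
brL along -0.0731 dz 0.0655
brR along 0.1017 dz 0.067
tipL along -0.0094 dz 0.019
tipR along 0.0207 dz 0.026
```

Call:
nudge_tcp:
  rows:
    - [[0,0,-0.8,0,0,0,0.005],[0,0,-1.2,0,0,0,0.005],[0,0,-1.2,0,0,0,0.005],[0,0,0,0,0,0,0.005]]

```text
time_s: 17.15
eef_pos: [0.4681, -0.1279, 0.1717]
tcp_rot: [2.613, 1.733, 0.006]
ft_force: [0.9, -0.1, -1.5]
gripper_width: 0.0127
gripper_force: 40.0
```

```bash
python3 d.py .34 -.1 .169 -.055
```

```text
shift [-0.0242 -0.1288  0.0018] turn [ 0.0071  0.0013 -0.3449] t 17.15 joints [-0.42  0.28  1.66  0.    1.19 -0.03]
```

The brackets sit at eef+0.067 and the handle at eef+0.057, so at the hook the rear bracket would hit the knob bar. I'll set the basket back down and regrip with the tool leaned 0.3 rad, which lifts the rear bracket by about 27 mm.

Call:
nudge_tcp:
  rows:
    - [[0,0,1.2,0,0,0,0.005],[0,0,1.2,0,0,0,0.005],[0,0,1,0,0,0,0.005],[0,0,0.48,0,0,0,0.005],[0,0,0.2,0,0,0,0.005],[0,0,0,0,0,0,0.005]]

```text
time_s: 17.75
eef_pos: [0.4665, -0.1273, 0.0673]
tcp_rot: [2.617, 1.735, 0.002]
ft_force: [-2.6, 1.7, 15.2]
gripper_width: 0.0129
gripper_force: 40.0
```

```bash
python3 d.py .4662 -.1271 .0685 -.4
```

```text
shift [ 0.     -0.0004 -0.0012] turn [0.0022 0.0001 0.0001] t 17.75 joints [-0.42  0.4   1.8  -0.    0.93 -0.03]
```

In the tool's units: 0.0056 m is 0.224, -0.004 m is -0.16, -0.1 rad is -2.

Call:
nudge_tcp:
  rows:
    - [[0,0,-0.04,0,0,0,0.05],[0,0,0,0,0,0,0.05],[0,0,0,0,0,0,0.05],[0,0,-0.16,0,0,0,0.05],[0,0.224,0,-2,0,0,0.05],[0,0.224,0,-2,0,0,0.05],[0,0.224,0,-2,0,0,0.05],[0,0,0,0,0,0,0.05]]
  grip_n: 8

```text
time_s: 18.55
eef_pos: [0.4787, -0.1322, 0.0722]
tcp_rot: [2.404, 1.594, 0.239]
ft_force: [-0.5, 0.2, 0.1]
gripper_width: 0.0503
gripper_force: 0.0
```

Call:
nudge_tcp:
  rows:
    - [[0,0,0,0,0,0,0.03],[0,0,0,0,0,0,0.02],[0,0,0,0,0,0,0.005],[0,0,0,0,0,0,0.005],[0,0,0,0,0,0,0.005],[0,0,0,0,0,0,0.005]]

```text
time_s: 19.15
eef_pos: [0.4812, -0.1334, 0.0727]
tcp_rot: [2.403, 1.593, 0.24]
ft_force: [-0.7, -0.6, -1.1]
gripper_width: 0.0137
gripper_force: 8.0
```

Call:
nudge_tcp:
  rows:
    - [[0,0,0,0,0,0,0.005],[0,0,0,0,0,0,0.005],[0,0,0,0,0,0,0.005],[0,0.24,-0.76,0,0,0,0.005],[0,0,0,0,0,0,0.005],[0,0,0,0,0,0,0.005]]
  grip_n: 40

```text
time_s: 19.75
eef_pos: [0.4815, -0.1335, 0.0929]
tcp_rot: [2.401, 1.592, 0.241]
ft_force: [0.5, 0.2, -3.6]
gripper_width: 0.0123
gripper_force: 40.0
```

Create e.py:
```python
import sys,numpy as np
from scipy.spatial.transform import Rotation as R
from workcell import manip
# e.py dx dy dz (world) turnz(world): world shift and turn about vertical expressed in present tool axes; prints grip point (57 mm up the tool from TCP)
w=np.array(list(map(float,sys.argv[1:5])));s=manip.state();T=R.from_rotvec(s['tcp_rot'])
print('shift',T.inv().apply(w[:3]).round(4),'turn',T.inv().apply([0,0,w[3]]).round(4),'toolz',T.apply([0,0,1]).round(3),'tooly',T.apply([0,1,0]).round(3))
print('eef',s['eef_pos'].round(4),'grip',(s['eef_pos']-.0567*T.apply([0,0,1])).round(4),s['time_s'],'ft',s['ft_force'].round(1),'m',s['moment'].round(2))
```

```bash
python3 e.py 0 0 .08 0
```

Run:
```python
from h import *
s=grab('side','s7.png')
```

```text
shift [ 0.      0.0237 -0.0764] turn [0. 0. 0.] toolz [ 0.273 -0.115 -0.955] tooly [ 0.88  -0.372  0.296]
eef [ 0.4815 -0.1335  0.0929] grip [ 0.466 -0.127  0.147] 19.75 ft [ 0.5  0.2 -3.6] m [ 0.    0.38 -0.01]
```

Call:
nudge_tcp:
  rows:
    - [[0,0.24,-0.76,0,0,0,0.005],[0,0.26,-0.8,0,0,0,0.005],[0,0.26,-0.8,0,0,0,0.005],[0,0.24,-0.8,0,0,0,0.005],[0,0,0,0,0,0,0.005]]

```text
time_s: 20.3
eef_pos: [0.4832, -0.1343, 0.1776]
tcp_rot: [2.399, 1.59, 0.244]
ft_force: [-0.1, -0.4, -2.6]
gripper_width: 0.0129
gripper_force: 40.0
```

```bash
python3 e.py -.109 .01 0 .1725
```

```text
shift [-0.0332 -0.0995 -0.0313] turn [-0.      0.0517 -0.1646] toolz [ 0.276 -0.117 -0.954] tooly [ 0.879 -0.371  0.3  ]
eef [ 0.4832 -0.1343  0.1776] grip [ 0.4676 -0.1277  0.2317] 20.3 ft [-0.1 -0.4 -2.6] m [ 0.01  0.25 -0.01]
```

Call:
nudge_tcp:
  rows:
    - [[-0.264,-0.8,-0.252,0,0,0,0.005],[-0.264,-0.8,-0.252,0,0,0,0.005],[-0.264,-0.8,-0.252,0,0,0,0.005],[-0.264,-0.8,-0.252,0,0,0,0.005],[-0.264,-0.8,-0.252,0,0,0,0.005],[0,0,0,0,0.69,-2.2,0.005],[0,0,0,0,0.69,-2.2,0.005],[0,0,0,0,0.69,-2.2,0.005],[0,0,0,0,0,0,0.005]]

```text
time_s: 21.2
eef_pos: [0.3717, -0.1237, 0.1748]
tcp_rot: [2.115, 2.001, 0.303]
ft_force: [0.4, 0.2, -2.7]
gripper_width: 0.013
gripper_force: 40.0
```

```bash
python3 e.py 0 .1 0 .1
```

```text
shift [ 0.0998 -0.0053 -0.0014] turn [ 0.0002  0.0294 -0.0956] toolz [ 0.294 -0.014 -0.956] tooly [ 0.954 -0.053  0.294]
eef [ 0.3717 -0.1237  0.1748] grip [ 0.3551 -0.1229  0.229 ] 21.2 ft [ 0.4  0.2 -2.7] m [-0.08  0.33 -0.05]
```

In the tool's units: 0.0262 m is 1.048, -0.0014 m is -0.056.

Call:
nudge_tcp:
  rows:
    - [[1.048,-0.056,-0.016,0,0,0,0.005],[1.048,-0.056,-0.016,0,0,0,0.005],[1.048,-0.056,-0.016,0,0,0,0.005],[1.048,-0.056,-0.016,0,0,0,0.005],[1.048,-0.056,-0.016,0,0,0,0.005],[1.048,-0.056,-0.016,0,0,0,0.005],[1.048,-0.056,-0.016,0,0,0,0.005],[1.048,-0.056,-0.016,0,0,0,0.005],[1.048,-0.056,-0.016,0,0,0,0.005],[1.048,-0.056,-0.016,0,0,0,0.005],[1.048,-0.056,-0.016,0,0,0,0.005],[1.048,-0.056,-0.016,0,0,0,0.005],[0,0,0,0,0,0,0.005],[0,0,0,0,0,0,0.005]]

```text
time_s: 22.6
eef_pos: [0.3711, 0.192, 0.1752]
tcp_rot: [2.113, 2.001, 0.302]
ft_force: [0.0, -0.6, -1.7]
gripper_width: 0.0128
gripper_force: 40.0
```

```bash
python3 e.py .055 -.003 0 .0
```

Run:
```python
from m import *
s=grab('side','s8.png');t=grab('top','t8.png')
print('handle at seat-.055 proj', proj('side',[.355,.1925,.229]))
m=(s[150:260,170:290].astype(int).max(2)<70);print(m.sum())
```

```text
shift [-0.      0.0526  0.0162] turn [0. 0. 0.] toolz [ 0.294 -0.015 -0.956] tooly [ 0.954 -0.052  0.294]
eef [0.3711 0.192  0.1752] grip [0.3545 0.1929 0.2294] 22.6 ft [ 0.  -0.6 -1.7] m [-0.02  0.3  -0.01]
handle at seat-.055 proj [192.05688563 159.57859455]
4413
```

Call:
nudge_tcp:
  rows:
    - [[0,0.352,0.108,0,0,0,0.005],[0,0.352,0.108,0,0,0,0.005],[0,0.352,0.108,0,0,0,0.005],[0,0.352,0.108,0,0,0,0.005],[0,0.352,0.108,0,0,0,0.005],[0,0.352,0.108,0,0,0,0.005],[0,0,0,0,0,0,0.005],[0,0,0,0,0,0,0.005]]

```text
time_s: 23.5
eef_pos: [0.4271, 0.1885, 0.1762]
tcp_rot: [2.113, 2.0, 0.303]
ft_force: [-0.3, -0.2, -1.3]
gripper_width: 0.013
gripper_force: 40.0
```

```bash
python3 e.py 0 0 -.01 .0
```

```text
shift [-0.     -0.003   0.0096] turn [0. 0. 0.] toolz [ 0.295 -0.015 -0.955] tooly [ 0.954 -0.052  0.295]
eef [0.4271 0.1885 0.1762] grip [0.4104 0.1893 0.2304] 23.5 ft [-0.3 -0.2 -1.3] m [-0.06  0.38  0.04]
```

In the tool's units: 0.0096 m is 0.384, -0.003 m is -0.12.

Call:
nudge_tcp:
  rows:
    - [[0,-0.12,0.384,0,0,0,0.005],[0,-0.12,0.384,0,0,0,0.005],[0,-0.12,0.384,0,0,0,0.005],[0,0,0,0,0,0,0.005]]

```text
time_s: 23.9
eef_pos: [0.4256, 0.1883, 0.1442]
tcp_rot: [2.113, 2.002, 0.299]
ft_force: [0.0, -0.2, -1.6]
gripper_width: 0.0127
gripper_force: 40.0
```

```bash
python3 e.py 0 0 -.006 0
```

```text
shift [ 0.     -0.0018  0.0057] turn [0. 0. 0.] toolz [ 0.292 -0.016 -0.956] tooly [ 0.955 -0.052  0.292]
eef [0.4256 0.1883 0.1442] grip [0.4091 0.1892 0.1985] 23.9 ft [ 0.  -0.2 -1.6] m [-0.08  0.34  0.  ]
```

Call:
nudge_tcp:
  rows:
    - [[0,-0.06,0.192,0,0,0,0.005],[0,0,0,0,0,0,0.005]]

```text
time_s: 24.1
eef_pos: [0.4268, 0.1886, 0.1408]
tcp_rot: [2.112, 2.001, 0.303]
ft_force: [-0.2, -0.8, -2.6]
gripper_width: 0.0129
gripper_force: 40.0
```

```bash
python3 e.py 0 0 -.006 0
```

```text
shift [-0.     -0.0018  0.0057] turn [0. 0. 0.] toolz [ 0.295 -0.015 -0.955] tooly [ 0.954 -0.052  0.295]
eef [0.4268 0.1886 0.1408] grip [0.4101 0.1895 0.1949] 24.1 ft [-0.2 -0.8 -2.6] m [-0.03  0.37  0.01]
```

Call:
nudge_tcp:
  rows:
    - [[0,-0.036,0.12,0,0,0,0.005],[0,0,0,0,0,0,0.005]]

```text
time_s: 24.3
eef_pos: [0.4273, 0.1887, 0.1381]
tcp_rot: [2.112, 2.0, 0.305]
ft_force: [0.9, -0.2, -1.9]
gripper_width: 0.0133
gripper_force: 40.0
```

Call:
nudge_tcp:
  rows:
    - [[0,-0.024,0.08,0,0,0,0.005],[0,0,0,0,0,0,0.005]]

```text
time_s: 24.5
eef_pos: [0.4284, 0.189, 0.1368]
tcp_rot: [2.111, 1.999, 0.308]
ft_force: [3.6, 0.1, -1.5]
gripper_width: 0.013
gripper_force: 40.0
```

Call:
nudge_tcp:
  rows:
    - [[0,-0.024,0.08,0,0,0,0.005],[0,0,0,0,0,0,0.005]]

```text
time_s: 24.7
eef_pos: [0.429, 0.1891, 0.136]
tcp_rot: [2.11, 1.998, 0.31]
ft_force: [-0.2, -0.9, 11.1]
gripper_width: 0.0128
gripper_force: 40.0
```

It's seated on the hook: the vertical force went from −2 to +11 N. I'll release a little and withdraw along the tool axis.

In the tool's units: -0.0015 m is -0.06.

Call:
nudge_tcp:
  rows:
    - [[0,0,-0.06,0,0,0,0.018],[0,0,0,0,0,0,0.022],[0,0,0,0,0,0,0.026],[0,0,0,0,0,0,0.028],[0,0,0,0,0,0,0.028],[0,0,0,0,0,0,0.028]]

```text
time_s: 25.3
eef_pos: [0.4266, 0.1887, 0.1352]
tcp_rot: [2.112, 2.001, 0.304]
ft_force: [-0.3, 0.3, 0.1]
gripper_width: 0.028
gripper_force: 0.0
```

```bash
python3 e.py 0 0 .01 0
```

```text
shift [ 0.      0.003  -0.0096] turn [0. 0. 0.] toolz [ 0.295 -0.015 -0.955] tooly [ 0.954 -0.052  0.295]
eef [0.4266 0.1887 0.1352] grip [0.4099 0.1895 0.1894] 25.3 ft [-0.3  0.3  0.1] m [-0.03  0.21  0.06]
```

Call:
nudge_tcp:
  rows:
    - [[0,0,-0.4,0,0,0,0.028],[0,0,-0.6,0,0,0,0.028],[0,0,-0.8,0,0,0,0.028],[0,0,-1.2,0,0,0,0.028],[0,0,-1.2,0,0,0,0.028],[0,0,0,0,0,0,0.028]]

```text
time_s: 25.9
eef_pos: [0.3968, 0.1912, 0.2403]
tcp_rot: [2.109, 1.998, 0.315]
ft_force: [0.3, 0.5, 0.1]
gripper_width: 0.0283
gripper_force: 0.0
```

```bash
python3 e.py -.08 -.3 0 0
```

```text
shift [-0.3038 -0.0604 -0.0207] turn [0. 0. 0.] toolz [ 0.302 -0.012 -0.953] tooly [ 0.952 -0.052  0.303]
eef [0.3968 0.1912 0.2403] grip [0.3797 0.1918 0.2944] 25.9 ft [0.3 0.5 0.1] m [-0.08  0.28 -0.02]
```

Call:
nudge_tcp:
  rows:
    - [[-1.2,-0.12,-0.104,0,0,0,0.028],[-1.52,-0.304,-0.104,0,0,0,0.028],[-1.52,-0.304,-0.104,0,0,0,0.028],[-1.52,-0.304,-0.104,0,0,0,0.028],[-1.52,-0.304,-0.104,0,0,0,0.028],[-1.52,-0.304,-0.104,0,0,0,0.028],[-1.52,-0.304,-0.104,0,0,0,0.028],[-1.52,-0.304,-0.104,0,0,0,0.028],[0,0,0,0,0,0,0.028],[0,0,0,0,0,0,0.028],[0,0,0,0,0,0,0.028],[0,0,0,0,0,0,0.028]]

```text
time_s: 27.1
eef_pos: [0.3202, -0.1005, 0.2384]
tcp_rot: [2.109, 2.005, 0.305]
ft_force: [-0.5, 0.4, 0.4]
gripper_width: 0.0282
gripper_force: 0.0
```

Run:
```python
from m import *
y=np.array([.055,.9985])
for k in range(2):
    t=grab('top','t9%d.png'%k);s=grab('side','s9%d.png'%k)
    print('exp sleeve top',proj('top',[.4095,.1895,.19]).round(1),'side',proj('side',[.4095,.1895,.19]).round(1))
    for nm,im,b in(('top',t,(200,205,230,228)),('side',s,(180,155,225,195))):
        P,c=blob(im,*b,lambda a:a.max(2)<100);print(nm,P.mean(0).round(1),len(P),P.min(0),P.max(0))
        if nm=='top':print(pca(P,.195))
g=t.astype(int).sum(2)//3
for r in range(205,230):print(r,g[r,196:240])
```

```text
exp sleeve top [212.  218.2] side [211.2 165. ]
top [211.5 216.6] 36 [207. 215.] [216. 218.]
(array([0.41361656, 0.19037648]), np.float64(-1.6323462337616035), array([0.02423359, 0.00955327]))
side [210.5 171.9] 288 [194. 160.] [224. 179.]
exp sleeve top [212.  218.2] side [211.2 165. ]
top [211.6 216.5] 37 [207. 215.] [216. 218.]
(array([0.41372712, 0.19013121]), np.float64(-1.6065884027821418), array([0.02441716, 0.00976031]))
side [210.6 171.9] 289 [194. 160.] [224. 179.]
205 [111 188 237 241 225 179 164 196 223 230 230 232 231 216 203 198 206 214
 224 221 218 211 214 223 223 199 166 145 145 164 174 180 175 155 138 129
 127 135 140 137 126 110  85  46]
206 [113 195 239 241 222 187 178 215 239 242 243 244 243 241 237 241 244 248
 250 250 248 249 249 251 249 231 183 155 180 215 230 232 228 214 204 206
 214 224 229 225 217 196 151  88]
207 [115 191 231 228 209 194 190 217 236 242 243 242 240 237 238 244 249 251
 251 251 250 250 251 250 247
[... 3426 characters left out ...]
0 204 204 204 198 193 192 195 203 207 209
 210 210 206 206 205 204 201 195 184 182 194 198 190 190 194 209 233 246
 250 250 251 252 251 226 131  43]
227 [188 226 241 243 243 244 242 236 229 229 228 226 224 224 221 223 224 225
 226 226 225 225 223 222 221 218 212 209 205 206 202 196 197 213 238 248
 250 250 251 252 252 225 127  41]
228 [204 237 250 251 250 250 250 247 246 244 246 244 245 243 243 242 242 243
 243 242 244 244 244 244 242 244 242 235 229 230 230 223 218 225 241 249
 250 250 250 251 250 222 124  38]
229 [209 239 250 251 250 250 250 250 250 250 250 250 250 250 250 250 250 250
 250 250 250 250 250 250 249 250 250 248 246 245 246 243 240 242 247 250
 250 250 250 249 244 211 122  37]
```

Run:
```python
from m import *
for f,b in(('top0',(168,183,188,200)),('t5',(205,184,224,200)),('t91',(205,184,224,200))):
    t=cv2.imread('pics/%s.png'%f);P,c=blob(t,*b,lambda a:a.max(2)<90);print(f,pca(P,.208),len(P))
a=cv2.imread('pics/top0.png').astype(int);b=cv2.imread('pics/t91.png').astype(int)
for n,(x0,y0,x1,y1) in dict(timer=(150,203,174,229),beaker=(286,164,302,182)).items():print(n,abs(a-b)[y0:y1,x0:x1].mean())
print(manip.state()['time_s'])
```

```text
top0 (array([0.47896999, 0.27950417]), np.float64(2.6289813256503796), array([0.04919196, 0.01747855])) 95
t5 (array([0.47804131, 0.18634991]), np.float64(2.6100441832955736), array([0.04579251, 0.01897612])) 88
t91 (array([0.47784907, 0.186364  ]), np.float64(2.6006814254325805), array([0.04606163, 0.01889709])) 86
timer 6.198717948717949
beaker 1.8865740740740742
27.3
```

```bash
python3 -c "
from workcell import manip;print(manip.sign_off())"
```

```text
the job is handed in; nothing more can be done
None
```

The basket was hanging level and still on both prongs over the tray, with the knob back at its fully tight angle, when I handed the job in at about 27 s (no verdict was returned). The gripper body leaned on the cabinet at about 20 N once, under the 40 N limit.

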